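# Dock the loaded paint tray and bar it in

## Task

Put the grey tray with its four jars of paint away in the plywood dock: slide it in, tall end panel last, past its sprung catches until it is fully home against the backstop. Then swing the steel keeper bar across the mouth to its stop, so that the tray cannot come out. Keep the jars upright in the tray and leave the other things on the bench where they are.

Things in the scene. Friction and masses are not known exactly. Their poses are not given: they have to be found in the camera images.
- tray_handle (a point): Grip point in the upright wooden handle board (60 mm long in x, 10 thick in y, top at 75 mm) on the middle of the loose grey tray, 60 mm above its underside. Axes are the tray's: x to its leading end, z up. Tray 180 x 128 mm, floor and side flanges 5 mm thick, walls 20 mm high at y = +-54. Grip the board's middle across y: no jar within 34 mm along x. 0.6 kg loaded, give or take a quarter.
- tray_panel (a point): Middle of the outer face of the tray's tall end panel (108 mm wide, 35 mm high), at the tray's rear: 90 mm behind tray_handle (tray x = -90 mm), half-way up, 17.5 mm above the underside. Push here to drive the tray home. At tray x = -70 mm a bump (6 mm radius, 5 mm high) stands out 4.5 mm from each flange.
- jar1: Paint jar with a steel lid, standing loose in the tray, 44 mm across, 55 mm high, about 80 g; origin under its centre. Leading end, +y side of the tray.
- jar2: Paint jar with a steel lid, standing loose in the tray, 44 mm across, 55 mm high, about 80 g; origin under its centre. Leading end, -y side.
- jar3: Paint jar with a steel lid, standing loose in the tray, 44 mm across, 55 mm high, about 80 g; origin under its centre. Panel end, +y side.
- jar4: Paint jar with a steel lid, standing loose in the tray, 44 mm across, 55 mm high, about 80 g; origin under its centre. Panel end, -y side.
- rack: Plywood dock, fixed. Origin on the bench under the middle of the tray when home; x is the way in, z up. Base board 12 mm thick, x -147 to 98 mm, on which the tray slides (tray_handle then 72 mm above the bench). Hard backstop at x = 90 mm: home puts tray_handle at x = 0, y = 0 in line with the dock, tray_panel at x = -90 mm. Pushes of 20 N are enough for all of it.
- slot_mouth (a point): Middle of the dock's mouth on the base board, x = -90 mm in the dock. The way in is flared, about 155 mm wide here, narrowing to the 133 mm slot at x = -50 mm; guides are 26 mm high above the bench. From x = -20 mm, lips 9 mm above the base board overhang the flanges.
- hood_edge (a point): Middle of the hood's front lower edge, x = -20 mm in the dock, 100 mm above the bench. The hood (top 108 mm; jars on it to 152 mm, 55 mm back from this edge) covers the slot from here to the backstop. The handle passes under it but a gripper does not: let go with the handle 60 to 75 mm before it, then push the tray the rest of the way by its end panel.
- catches (a point): Midway between two sprung steel balls, one in either side of the mouth, x = -79 mm in the dock, 15 mm above the bench. The tray's bumps meet them 18 mm before home; the push rises to about 8 to 16 N until they snap past 9 mm before home. Stopping at this first resistance leaves the tray short: push on to the hard backstop.
- keeper_pin (a point): Upright pin of the keeper bar, x = -100, y = -88 mm in the dock, 30 mm above the bench (half the bar's height); its top is 46 mm above the bench.
- keeper (a joint): Keeper: steel bar, 170 mm from pin to free end, 12 mm thick, 16 high (22 to 38 mm above the bench), turning level on keeper_pin. Angle in rad: 0 = closed, along the dock's +y across the mouth on its hard stop, 4 mm before the home tray's panel; grows as it swings outward (pi/2: along the dock's -x). Starts at 1.6 to 1.9. About 1 N at the end moves it; it stays where left.
- keeper_end (a point): Point inside the keeper bar, at half its height and thickness, 125 mm from the pin towards the free end: a good place to push. Its y axis points along the bar to the free end; its -x axis points out of the side to push on to close it.
- paint_bottle: Bystander: white plastic paint bottle, 60 mm across, 170 mm high; origin under its centre.
- brush_pot: Bystander: white pot with brushes, 76 mm across, 90 mm high (brushes to 200 mm); origin under its centre.
- spare_jar: Bystander: closed paint jar, 60 mm across, 60 mm high; origin under its centre.
Things that resemble listed ones, but are neither listed nor needed, are in the scene too. Leave any turquoise look-alike of the jar1 alone.

How it is judged:
By the outcome, as a careful person would: the job done as asked, in the order asked, and still so for the second after the job is handed in, with the robot touching nothing.
It also fails if it takes over 66 s, if anything falls off the work surface, if the arm or the gripper's body presses on something with over 40 N, if the wrist force passes 120 N, or if a joint passes its speed limit or range.

## Robot

A 6-joint arm with a two-finger parallel gripper is mounted at the origin on the work surface. World frame = base frame: x ahead of the robot, y to its left, z up, the work surface at z = 0. Lengths are in m, angles in rad, forces in N, time in s.
With the tool pointing down it reaches from about 0.35 to 0.85 m from the base axis. Payload 8.1 kg.
Tool frame: the origin (TCP) lies on the mounting face of the last link; the fingertips stand 186 mm ahead of it and the grasp point (between the pads) lies 167 mm ahead of it; z points along the fingers, y is the line along which they close (so a half turn about z gives the same grasp; the last joint's range is limited). The gripper opens to 93 mm and grips with 3 to 60 N. Pads are 15 mm wide; open, the fingers measure 128 mm over their backs; the gripper's body (75 mm by 188 mm) begins 65 mm behind the grasp point.
Start: joints at [-1.406, 0.13, 1.488, -0, 1.523, -0.085], TCP at [0.148, -0.581, 0.405] pointing down, gripper open.
Joint ranges: [-2.96, 2.96], [-0.89, 2.26], [0.02, 2.5], [-1.34, 4.48], [0, 2.73], [-2.66, 2.66]. Speed limits (rad/s): [2.39, 2.39, 2.79, 3.14, 3.14, 3.14].

## Interface

Orientations are given as a rotation vector (axis times angle).
In Python, from plant import read_state, read_camera, camera_params, close_job gives the robot as it stands. The module is installed in compiled form; this text tells all that it offers.
- The arm moves only by the tool servo_tool, never from a script. Its argument "increments" is a list of rows, each an object with "slide": the shift along the tool's x, y, z in mm, a list of three; "dr": the turn, a rotation vector about the tool's x, y, z in rad, a list of three; "jaw": the closure, from 0 (fully open) to 1 (shut). In form: [{"slide": [x, y, z], "dr": [ax, ay, az], "jaw": jaw}, ...]. A call has 1 to 20 rows; each row is the pose to reach, as a shift and turn from the pose commanded when the call began, along the tool's axes at that moment; what a row does not reach only later rows make up. A row lasts 1/10 s, in which the tool goes at most 50 mm and 8.59 degrees, less where a joint would pass 70% of its speed; a pose out of reach is approached as far as the arm can. A call with a gripper value outside its range is refused whole. The fingers move at their own pace and stop on an object; "force" is the grip in N (left out, the last holds). Time passes only in rows, so rows that repeat a pose let the fingers close. It gives the time, the measured TCP pose, the force, the opening and the grip force at its end, in the units of the state.
- read_state(): the state, without advancing time (a new reading comes with each control period).
- read_camera(name): name is "scene" or "top" or "wrist"; returns (picture, depth): 420x560x3 uint8, red, green, blue; 420x560 float32, m along the optical axis (not along the pixel's ray), 0 where there is no reading.
- camera_params(name): a dict with "fx", "fy", "cx", "cy" (pixels), "k1" (the pictures are not rectified: a ray, as slopes to the right and down, at radius r is drawn at 1 + k1 r^2 times it, then the intrinsics apply), "rvec" (rotation vector, rad) and "tvec" (3), from world to camera coordinates, as OpenCV has them. Camera axes: x right, y down, z forward; pixel columns grow to the right and rows downward; lengths in m; the calibration is good to about 2 mm. A picture is of the moment at which its call begins: read the wrist's pose just before it. camera_params takes no time and is no camera call; for the wrist camera it gives the pose at the moment of the call.
- close_job(): hands the job in; it is judged then, once.
The state is a dict: "t": time; "q": joint angles; "dq": joint speeds; "joint_torque": joint torques, N m; "tool_pos": TCP position; "orientation": TCP orientation; "force": force on the tool from outside, world axes, zero at the start; "wrist_torque": the same for the moment, N m; "opening": finger opening in m; "gripper_force": force on a finger pad.
Only numpy, scipy, OpenCV 4.12 (cv2) and the standard library are available. Lean on these libraries where they do the work, as an engineer would, in place of code of your own. Each camera call takes 0.05 s, during which the arm holds its last target. There are 200 camera calls.

## Working session

There is one attempt and no reset: what is moved stays moved. The work goes in short steps, Python scripts to look and compute and a tool call to move; the robot and the scene stay as the last step left them, time stands still between calls to the robot, and variables do not carry over. Pictures are saved under pics/ and viewed, at most 10 in all, crops included, and the job is handed in when it is done.

Besides the shell and the picture viewer there is one more tool, called after "Emit:" in YAML: its name, and indented under it one key for each argument. servo_tool: Moves the arm, as the interface text tells. Its arguments: {"type":"object","properties":{"increments":{"type":"array"},"force":{"type":"number"}},"required":["increments"]}

```bash
mkdir -p pics; cat > h.py <<'E'
import numpy as np, cv2
from scipy.spatial.transform import Rotation as R
from plant import *
def cam(name):
    p=camera_params(name); im,d=read_camera(name); return p,im,d
def world(p,d,us,vs,z=None):
    """pixels-> world; uses depth, or plane z"""
    us=np.atleast_1d(us).astype(float); vs=np.atleast_1d(vs).astype(float)
    xd=(us-p['cx'])/p['fx']; yd=(vs-p['cy'])/p['fy']
    x,y=xd.copy(),yd.copy()
    for _ in range(20):
        s=1+p['k1']*(x*x+y*y); x,y=xd/s,yd/s
    ray=np.c_[x,y,np.ones_like(x)]
    Rm=R.from_rotvec(np.ravel(p['rvec'])).as_matrix(); t=np.ravel(p['tvec'])
    c=-Rm.T@t; r=ray@Rm
    if z is None: k=d[vs.astype(int),us.astype(int)]
    else: k=(z-c[2])/r[:,2]
    return c+r*k[:,None]
def cloud(p,d):
    v,u=np.mgrid[0:d.shape[0],0:d.shape[1]]
    w=world(p,d,u.ravel(),v.ravel()); w[d.ravel()==0]=np.nan
    return w.reshape(*d.shape,3)
E
python3 - <<'E'
from h import *
s=read_state(); print({k:np.round(v,3) for k,v in s.items()})
for n in ['top','scene']:
    p,im,d=cam(n); print(n,p)
    np.savez(f'{n}0.npz',im=im,d=d); cv2.imwrite(f'pics/{n}0.png',im[:,:,::-1])
E
```

```text
{'t': np.float64(0.0), 'q': array([-1.406,  0.131,  1.489,  0.   ,  1.523, -0.085]), 'dq': array([ 0.   , -0.001,  0.001, -0.001, -0.   , -0.   ]), 'joint_torque': array([-2.0000e-03, -5.5985e+01, -4.9176e+01,  7.7000e-02,  3.6000e-02,
       -0.0000e+00]), 'tool_pos': array([ 0.148, -0.581,  0.404]), 'orientation': array([-3.115, -0.391,  0.   ]), 'force': array([-0.13 , -0.007, -0.228]), 'wrist_torque': array([-0.021,  0.007, -0.036]), 'gripper_force': np.float64(0.0), 'opening': np.float64(0.093)}
top {'fx': 505.26448392276546, 'fy': 505.26448392276546, 'cx': 277.33360389818006, 'cy': 205.5009882085277, 'k1': -0.03190544646533666, 'rvec': array([ 2.17209806, -2.18498329,  0.06639685]), 'tvec': array([-0.05038611,  0.50525   ,  1.32610664])}
scene {'fx': 501.7521060893735, 'fy': 501.7521060893735, 'cx': 274.73820371583605, 'cy': 211.732173193276, 'k1': -0.037383971575325, 'rvec': array([ 2.32584702,  0.95763381, -0.31805715]), 'tvec': array([-0.33364043, -0.26546281,  1.54561832])}
```

View pics/top0.png

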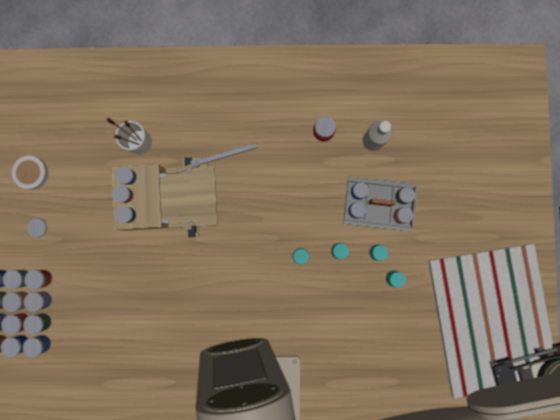

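View pics/scene0.png

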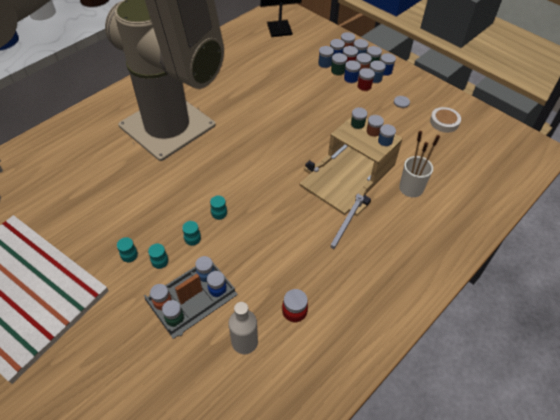

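Top view: dock at about (165,197) with its way in pointing image-left (world +y). The keeper pin is at (188,163), with the bar swung out to (255,147). The tray is at (380,203) with its handle at (382,202). Next I'll measure these from the depth.

```bash
python3 - <<'E'
from h import *
Z=np.load('top0.npz'); im,d=Z['im'],Z['d']; p=camera_params('top')
a=cv2.resize(im[165:240,335:425],None,fx=6,fy=6,interpolation=cv2.INTER_CUBIC)
b=cv2.resize(im[140:240,105:265],None,fx=4.5,fy=4.5,interpolation=cv2.INTER_CUBIC)
b=cv2.resize(b,(720,450)); a=cv2.resize(a,(540,450))
cv2.imwrite('pics/a.png',cv2.resize(np.hstack([a,b]),(800,286))[:,:,::-1])
W=cloud(p,d)
for n,(v,u) in dict(handle=(202,382),floor=(215,380),dockbase=(200,190),hood=(200,152),bar=(155,225),bench=(280,250),bottle=(127,384),jar=(128,325),pot=(135,130),barend=(148,253),pin=(162,190)).items(): print(n,np.round(W[v,u],3))
# tray footprint: points z>0.012 near tray
def rect(mask,name):
    q=W[mask][:,:2].astype(np.float32); print(name,len(q),cv2.minAreaRect(q*1000))
vv,uu=np.mgrid[0:420,0:560]
box=lambda u0,u1,v0,v1:(uu>=u0)&(uu<=u1)&(vv>=v0)&(vv<=v1)
t=box(335,425,165,240)&(W[...,2]>0.004)
rect(t&(W[...,2]<0.03),'tray'); rect(t&(W[...,2]>.062),'handle')
print('lids'); 
m=(t&(W[...,2]>.05)&(W[...,2]<.066)).astype(np.uint8)
n,l,st,c=cv2.connectedComponentsWithStats(m)
for i in range(1,n):
    if st[i,4]>20: print(st[i,4],np.round(W[l==i].mean(0),3))
rect(box(105,220,155,240)&(W[...,2]>.006)&(W[...,2]<.02),'dockbase')
rect(box(130,172,155,240)&(W[...,2]>.1)&(W[...,2]<.116),'hood')
rect(box(200,265,140,170)&(W[...,2]>.02),'bar')
# z map rows along tray
np.set_printoptions(linewidth=250)
print((W[176:232:3,340:420:3,2]*1000).round().astype(int))
E
```

```text
handle [ 0.508 -0.32   0.077]
floor [ 0.479 -0.328  0.004]
dockbase [0.522 0.181 0.011]
hood [0.514 0.258 0.108]
bar [0.638 0.084 0.039]
bench [ 0.307  0.021 -0.001]
bottle [ 0.679 -0.31   0.172]
jar [ 0.702 -0.179  0.066]
pot [0.692 0.334 0.051]
barend [0.657 0.01  0.035]
pin [0.623 0.18  0.023]
tray 1902 ((512.805908203125, -329.30035400390625), (243.90786743164062, 202.13613891601562), 89.62506866455078)
handle 271 ((508.8787841796875, -326.22216796875), (154.98341369628906, 88.9559326171875), 82.58714294433594)
lids
194 [ 0.541 -0.269  0.06 ]
193 [ 0.528 -0.389  0.06 ]
193 [ 0.491 -0.262  0.06 ]
194 [ 0.476 -0.382  0.06 ]
dockbase 3043 ((526.8604125976562, 257.86395263671875), (225.31040954589844, 310.7759704589844), 1.0716356039047241)
hood 1755 ((524.8851318359375, 278.0549621582031), (157.6865692138672, 79.11615753173828), 2.955552816390991)
bar 315 ((643.8425903320312, 77.71123504638672), (13.557635307312012, 158.39630126953125), 15.696612358093262)
[[-2 -3 -1  2  1  2  4 -1  4 -1  2  1  1 -1  5 -3 -4 -1 -1  1 -4 -2  2  2 -1  1  5]
 [ 1  0 -1  5  8  7  7  7  9  6  6  3  1 -1 
[... 768 characters left out ...]
 9  4  2  3  7  9 17 36  6]
 [-1 -2 25 34 62 60 60 59 58  4  3 11  8  4  8  9  0  7  5 27 57 61 56 62 19 35  0]
 [-1 -3 22 28 62 61 59 61 61  4  5  5  3  5 12 -2  0 18 16 33 60 59 61 63 59 -1 -2]
 [ 5  4 24  4 36 57 62 64  5  0  6 10  0  6  4  8  6 15 25 53 58 54 60 56 62 -1  7]
 [-2  2 23  3 17 20  4 10 11  7  2  8  2  1  6  4  4 17 15 36 63 62 60 59 63  1 -2]
 [ 2  2  4  3  1  5 10 19 16 18 23 19  9  5  5  9  5 17  2 32 45 59 62 61 29  0  0]
 [-4 -3 -1  1  6  9  8  3  9 12  5  5  7  4  3 14 19 25 16 20 19 11  4  3 34 -2  0]
 [-1 -3  0 -1  3  1  0  1 -1 -2 -2  1 -3  1  2  5  8  7  1  6  4  0  5  6  1 -1  3]
 [ 0 -1  2 -2  4  3  1  0 -3  5  1 -4  0 -1  2  1 -1  0  0  1  2  2  5  3 -3  1  5]]
```

View pics/a.png

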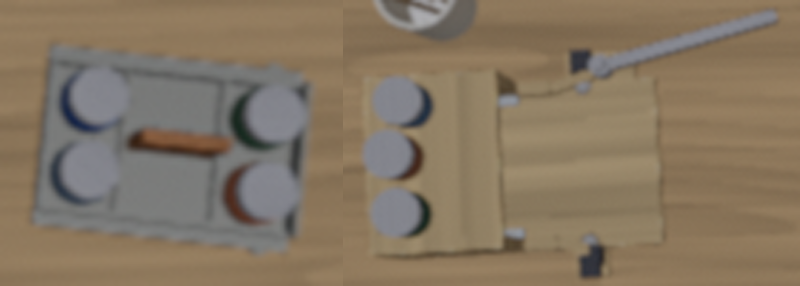

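Crops: the tall panel is at the tray's right end, around (295,185) in the left crop, so the leading end already faces the dock. The handle runs from (130,138) to (230,148). The keeper pin is at (600,65) in the right crop, with the bar pointing outward. Next I'll get refined numbers and the move to a spot above the tray.

```bash
cat >> h.py <<'E'
def goal(pos,yaw_x,s=None):
    """world TCP pos, tool down with tool x at yaw -> slide(mm), dr in tool axes now"""
    s=s or read_state(); R0=R.from_rotvec(s['orientation'])
    T=R.from_matrix(np.c_[[np.cos(yaw_x),np.sin(yaw_x),0],[np.sin(yaw_x),-np.cos(yaw_x),0],[0,0,-1]])
    return np.round(R0.inv().apply(np.array(pos)-s['tool_pos'])*1000,1), np.round((R0.inv()*T).as_rotvec(),4)
E
python3 - <<'E'
from h import *
Z=np.load('top0.npz'); im,d=Z['im'],Z['d']; p=camera_params('top')
W=cloud(p,d); vv,uu=np.mgrid[0:420,0:560]
def pca(m,n):
    q=W[m][:,:2]; c=q.mean(0); _,s,V=np.linalg.svd(q-c); v=V[0]*np.sign(V[0][1]); print(n,len(q),c.round(4),np.degrees(np.arctan2(v[1],v[0])).round(2),(s/np.sqrt(len(q))).round(4))
pca((uu>362)&(uu<398)&(abs(vv-202)<10)&(W[...,2]>.066),'handle')
bar=(uu>196)&(uu<260)&(vv>140)&(vv<170)&(W[...,2]>.022)&(W[...,2]<.06); pca(bar,'bar')
pw=camera_params('wrist'); s=read_state()
Rm=R.from_rotvec(np.ravel(pw['rvec'])); c=-Rm.inv().apply(np.ravel(pw['tvec']))
R0=R.from_rotvec(s['orientation']); print('cam in tool',R0.inv().apply(c-s['tool_pos']).round(4),'axes in tool',(R0.inv()*Rm.inv()).as_matrix().round(3),pw['fx'])
print(goal([.508,-.326,.40],np.radians(83)))
E
```

```text
handle 98 [ 0.5096 -0.3249] 83.52 [0.0172 0.003 ]
bar 332 [0.6418 0.081 ] 106.06 [0.0479 0.0038]
cam in tool [0.0666 0.     0.0215] axes in tool [[-0.001 -0.97  -0.243]
 [ 1.    -0.001  0.   ]
 [-0.    -0.243  0.97 ]] 310.68293783400213
(array([ 411.6, -158.3,    4.1]), array([-1.4000e-03, -1.1000e-03, -1.1988e+00]))
```

Emit:
servo_tool:
  increments:
    - {"slide": [206,-79,2],"dr": [0,0,-0.6],"jaw": 0}
    - {"slide": [412,-158,4],"dr": [0,0,-1.2],"jaw": 0}
    - {"slide": [412,-158,4],"dr": [0,0,-1.2],"jaw": 0}
    - {"slide": [412,-158,4],"dr": [0,0,-1.2],"jaw": 0}
    - {"slide": [412,-158,4],"dr": [0,0,-1.2],"jaw": 0}
    - {"slide": [412,-158,4],"dr": [0,0,-1.2],"jaw": 0}
    - {"slide": [412,-158,4],"dr": [0,0,-1.2],"jaw": 0}
    - {"slide": [412,-158,4],"dr": [0,0,-1.2],"jaw": 0}
    - {"slide": [412,-158,4],"dr": [0,0,-1.2],"jaw": 0}
    - {"slide": [412,-158,4],"dr": [0,0,-1.2],"jaw": 0}
    - {"slide": [412,-158,4],"dr": [0,0,-1.2],"jaw": 0}
    - {"slide": [412,-158,4],"dr": [0,0,-1.2],"jaw": 0}
    - {"slide": [412,-158,4],"dr": [0,0,-1.2],"jaw": 0}

```text
t: 1.4
tool_pos: [0.5076, -0.3274, 0.4006]
orientation: [-2.353, -2.081, 0.0]
force: [-0.4, 0.1, -0.4]
opening: 0.093
gripper_force: 0.0
```

```bash
python3 - <<'E'
from h import *
p,im,d=cam('wrist'); np.savez('w1.npz',im=im,d=d,**p); cv2.imwrite('pics/w1.png',im[:,:,::-1])
W=cloud(p,d); z=W[...,2]
near=(abs(W[...,0]-.51)<.12)&(abs(W[...,1]+.325)<.13)
def pca(m,n):
    q=W[m][:,:2]; c=q.mean(0); _,s,V=np.linalg.svd(q-c,full_matrices=False); v=V[0]*np.sign(V[0][1]); print(n,len(q),c.round(4),np.degrees(np.arctan2(v[1],v[0])).round(2),(s/np.sqrt(len(q))).round(4))
h=near&(abs(W[...,0]-.509)<.02)&(abs(W[...,1]+.325)<.05)&(z>.069)&(z<.085); pca(h,'handle'); print('z',np.median(z[h]))
m=(near&(z>.05)&(z<.066)).astype(np.uint8); n,l,st,c=cv2.connectedComponentsWithStats(m)
for i in range(1,n):
    if st[i,4]>100: print(st[i,4],W[l==i].mean(0).round(4))
print({k:np.round(v,4) for k,v in read_state().items() if k in('t','tool_pos','orientation')})
E
```

```text
handle 582 [ 0.5095 -0.325 ] 83.09 [0.0173 0.0029]
z 0.0734268661314538
443 [ 0.3962 -0.2166  0.0533]
1234 [ 0.4913 -0.2623  0.0585]
1234 [ 0.5412 -0.2699  0.0585]
197 [ 0.3939 -0.3171  0.0533]
1018 [ 0.4761 -0.3816  0.0583]
1013 [ 0.528  -0.3878  0.0583]
{'t': np.float64(1.45), 'tool_pos': array([ 0.5076, -0.3274,  0.4007]), 'orientation': array([-2.3536e+00, -2.0808e+00,  3.0000e-04])}
```

View pics/w1.png

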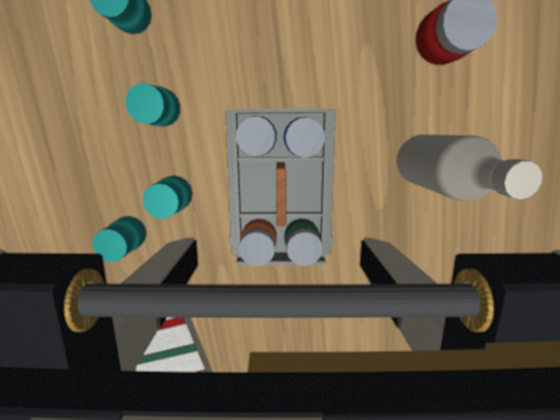

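The wrist view shows the tray square in the picture. Handle at (281,193), panel at the lower end near (283,262), and jar lids at (257,136), (305,137), (257,247) and (304,247). I'll go down to grip it.

```bash
python3 - <<'E'
from h import *
print(goal([.5093,-.325,.227],np.radians(83.2)))
E
```

```text
(array([  2.6,   1.4, 173.7]), array([-0.0002,  0.0001, -0.0042]))
```

Emit:
servo_tool:
  increments:
    - {"slide": [2.5,1.5,40],"dr": [0,0,-0.004],"jaw": 0.3}
    - {"slide": [2.5,1.5,80],"dr": [0,0,-0.004],"jaw": 0.4}
    - {"slide": [2.5,1.5,120],"dr": [0,0,-0.004],"jaw": 0.5}
    - {"slide": [2.5,1.5,150],"dr": [0,0,-0.004],"jaw": 0.5}
    - {"slide": [2.5,1.5,165],"dr": [0,0,-0.004],"jaw": 0.5}
    - {"slide": [2.5,1.5,174],"dr": [0,0,-0.004],"jaw": 0.5}
    - {"slide": [2.5,1.5,174],"dr": [0,0,-0.004],"jaw": 0.5}
    - {"slide": [2.5,1.5,174],"dr": [0,0,-0.004],"jaw": 1}
    - {"slide": [2.5,1.5,174],"dr": [0,0,-0.004],"jaw": 1}
    - {"slide": [2.5,1.5,174],"dr": [0,0,-0.004],"jaw": 1}
    - {"slide": [2.5,1.5,174],"dr": [0,0,-0.004],"jaw": 1}
    - {"slide": [2.5,1.5,174],"dr": [0,0,-0.004],"jaw": 1}
    - {"slide": [2.5,1.5,174],"dr": [0,0,-0.004],"jaw": 1}
    - {"slide": [2.5,1.5,174],"dr": [0,0,-0.004],"jaw": 1}
    - {"slide": [2.5,1.5,174],"dr": [0,0,-0.004],"jaw": 1}
  force: 40

```text
t: 2.95
tool_pos: [0.5103, -0.3242, 0.2272]
orientation: [2.347, 2.088, 0.0]
force: [-2.1, 0.8, 5.4]
opening: 0.0096
gripper_force: 40.0
```

```bash
python3 - <<'E'
from h import *
s=read_state(); print({k:np.round(v,4) for k,v in s.items() if k in('t','tool_pos','orientation','force','opening','gripper_force','q')})
p,im,d=cam('wrist'); W=cloud(p,d); z=W[...,2]
m=((z>.05)&(z<.066)&(abs(W[...,0]-.51)<.1)&(abs(W[...,1]+.325)<.1)).astype(np.uint8); n,l,st,c=cv2.connectedComponentsWithStats(m)
for i in range(1,n):
    if st[i,4]>100: print(st[i,4],W[l==i].mean(0).round(4))
# dock with lift: lift world z; print plan to stage at (.53,.0)
E
```

```text
{'t': np.float64(2.95), 'q': array([-0.6507,  0.2924,  1.6393, -0.    ,  1.2097, -0.5337]), 'tool_pos': array([ 0.5103, -0.3242,  0.2272]), 'orientation': array([2.3473, 2.0877, 0.    ]), 'force': array([-2.109 ,  0.7555,  5.3804]), 'gripper_force': np.float64(40.0013), 'opening': np.float64(0.0096)}
5676 [ 0.4917 -0.2619  0.0585]
5593 [ 0.5411 -0.2694  0.0585]
174 [ 0.5132 -0.2961  0.0586]
291 [ 0.4991 -0.3141  0.0576]
289 [ 0.523  -0.3169  0.0576]
```

Emit:
servo_tool:
  increments:
    - {"slide": [0,0,-3],"dr": [0,0,0],"jaw": 1}
    - {"slide": [0,0,-10],"dr": [0,0,0],"jaw": 1}
    - {"slide": [0,0,-22],"dr": [0,0,0],"jaw": 1}
    - {"slide": [0,0,-38],"dr": [0,0,0],"jaw": 1}
    - {"slide": [0,0,-54],"dr": [0,0,0],"jaw": 1}
    - {"slide": [0,0,-68],"dr": [0,0,0],"jaw": 1}
    - {"slide": [0,0,-76],"dr": [0,0,0],"jaw": 1}
    - {"slide": [0,0,-80],"dr": [0,0,0],"jaw": 1}
    - {"slide": [0,0,-80],"dr": [0,0,0],"jaw": 1}
    - {"slide": [0,0,-80],"dr": [0,0,0],"jaw": 1}

```text
t: 4.0
tool_pos: [0.5101, -0.324, 0.306]
orientation: [-2.347, -2.087, 0.0]
force: [0.3, 0.1, -6.0]
opening: 0.0101
gripper_force: 40.0
```

```bash
python3 - <<'E'
from h import *
s=read_state(); print({k:np.round(v,4) for k,v in s.items() if k in('t','tool_pos','orientation','force','opening')})
Z=np.load('top0.npz'); im,d=Z['im'],Z['d']; p=camera_params('top'); W=cloud(p,d); z=W[...,2]
# hood front edge: depth transition per row
us,vs=[],[]
for v in range(172,224):
    r=np.where(z[v,130:185]>.09)[0]
    if len(r): us.append(130+r.max()+.5); vs.append(v)
us,vs=np.array(us),np.array(vs); q=world(p,None,us,vs,z=.108)
def line(q,n):
    a=cv2.fitLine((q[:,:2]*1000).astype(np.float32),cv2.DIST_HUBER,0,.5,.01).ravel(); print(n,a.round(4),'deg',np.degrees(np.arctan2(a[1],a[0])).round(2)); 
line(q,'hoodfront')
# hood side edges
for nm,f in(('low',lambda r:r.max()+.5),('up',lambda r:r.min()-.5)):
    pts=[]
    for u in range(138,158):
        r=np.where((z[155:240,u]>.09))[0]+155
        pts.append((u,f(r)))
    pts=np.array(pts); line(world(p,None,pts[:,0],pts[:,1],z=.108),'side '+nm)
# base-board front edge & sides by colour gradient
g=cv2.GaussianBlur(im,(3,3),0).astype(float)
lab=cv2.cvtColor(im,cv2.COLOR_RGB2LAB).astype(int)
print(lab[200,205:230].tolist())
np.set_printoptions(linewidth=250); print((z[158:242:4,155:222:3]*1000).round().astype(int))
E
```

```text
{'t': np.float64(4.0), 'tool_pos': array([ 0.5101, -0.324 ,  0.306 ]), 'orientation': array([-2.3467e+00, -2.0870e+00,  4.0000e-04]), 'force': array([ 0.2617,  0.0837, -6.0484]), 'opening': np.float64(0.0101)}
hoodfront [9.987000e-01 5.170000e-02 5.376640e+02 2.390918e+02] deg 2.97
side low [5.100000e-03 1.000000e+00 4.455824e+02 2.713298e+02] deg 89.71
side up [8.700000e-03 1.000000e+00 6.036794e+02 2.735090e+02] deg 89.5
[[146, 130, 146], [145, 130, 146], [145, 130, 146], [144, 130, 146], [146, 130, 146], [145, 130, 146], [145, 130, 146], [145, 130, 146], [145, 130, 145], [146, 130, 145], [139, 130, 144], [123, 131, 145], [123, 132, 146], [126, 133, 146], [126, 132, 147], [127, 132, 147], [126, 132, 147], [126, 133, 146], [127, 132, 147], [125, 133, 146], [126, 133, 146], [126, 132, 147], [127, 132, 147], [126, 132, 147], [126, 133, 146]]
[[                   5                   -4                    0                    0                    4                    4                   -3                   -3                   -1                    5                   19
              
[... 9404 characters left out ...]
                  3                    0                    2                   -3                   -1                    2
                     2]
 [                  -3                   -1                   -2                   -2                    2                   -3                   -7                    6                   -5                    4                   -2
                     0                    1                   -5                    0                   -1                    3                   -4                    1                   -1                    0                    1
                     0]]<stdin>:24: RuntimeWarning: invalid value encountered in cast
```

```bash
python3 - <<'E'
from h import *
Z=np.load('top0.npz'); im,d=Z['im'],Z['d']; p=camera_params('top')
L=cv2.cvtColor(im,cv2.COLOR_RGB2LAB)[...,0].astype(float)
pts=[]
for v in range(172,222):
    r=L[v,205:228]
    g=r[:-2]-r[2:]; k=g.argmax(); 
    if g[k]>10 and 0<k<len(g)-1:
        o=.5*(g[k-1]-g[k+1])/(g[k-1]-2*g[k]+g[k+1]); pts.append((206+k+o,v))
pts=np.array(pts); q=world(p,None,pts[:,0],pts[:,1],z=.012)
def line(q,n):
    a=cv2.fitLine((q[:,:2]*1000).astype(np.float32),cv2.DIST_HUBER,0,.5,.01).ravel(); print(n,len(q),a.round(4),'deg',np.degrees(np.arctan2(a[1],a[0])).round(2))
line(q,'boardfront'); print((q[::7]*1000).round(1).tolist())
# bar edges
W=cloud(p,d); m=L
ptsA,ptsB=[],[]
for u in range(200,250):
    vc=163-(u-192)*.262; c=int(round(vc)); r=L[c-8:c+9,u]
    g=r[2:]-r[:-2]; k=g.argmax(); k2=g.argmin(); ptsA.append((u,c-7+k)); ptsB.append((u,c-7+k2))
for P,n in((ptsA,'barA'),(ptsB,'barB')):
    P=np.array(P); line(world(p,None,P[:,0],P[:,1],z=.038),n)
E
```

```text
boardfront 47 [9.986000e-01 5.380000e-02 5.307582e+02 1.145122e+02] deg 3.08
[[596.9, 119.5, 12.0], [577.9, 116.2, 12.0], [559.0, 116.7, 12.0], [534.7, 114.3, 12.0], [515.9, 113.6, 12.0], [497.1, 114.1, 12.0], [475.6, 110.3, 12.0]]
barA 50 [ 2.736000e-01 -9.618000e-01  6.462546e+02  8.371410e+01] deg -74.12
barB 50 [ 2.75200e-01 -9.61400e-01  6.36897e+02  8.51772e+01] deg -74.03
```

Emit:
servo_tool:
  increments:
    - {"slide": [3,0,0],"dr": [0,0,0],"jaw": 1}
    - {"slide": [12,0,0],"dr": [0,0,0],"jaw": 1}
    - {"slide": [28,0,0],"dr": [0,0,-0.02],"jaw": 1}
    - {"slide": [50,0,0],"dr": [0,0,-0.04],"jaw": 1}
    - {"slide": [75,5,0],"dr": [0,0,-0.06],"jaw": 1}
    - {"slide": [100,8,0],"dr": [0,0,-0.08],"jaw": 1}
    - {"slide": [130,10,0],"dr": [0,0,-0.1],"jaw": 1}
    - {"slide": [160,12,0],"dr": [0,0,-0.12],"jaw": 1}
    - {"slide": [190,14,0],"dr": [0,0,-0.14],"jaw": 1}
    - {"slide": [220,17,0],"dr": [0,0,-0.14],"jaw": 1}
    - {"slide": [248,19,0],"dr": [0,0,-0.14],"jaw": 1}
    - {"slide": [275,20,0],"dr": [0,0,-0.14],"jaw": 1}
    - {"slide": [300,20,0],"dr": [0,0,-0.14],"jaw": 1}
    - {"slide": [322,20,0],"dr": [0,0,-0.14],"jaw": 1}
    - {"slide": [338,20,0],"dr": [0,0,-0.14],"jaw": 1}
    - {"slide": [347,20,0],"dr": [0,0,-0.14],"jaw": 1}
    - {"slide": [350,20,0],"dr": [0,0,-0.14],"jaw": 1}
    - {"slide": [350,20,0],"dr": [0,0,-0.14],"jaw": 1}
    - {"slide": [350,20,0],"dr": [0,0,-0.14],"jaw": 1}

```text
t: 5.9
tool_pos: [0.571, 0.0204, 0.3067]
orientation: [2.196, 2.246, -0.001]
force: [-0.2, -0.4, -5.9]
opening: 0.01
gripper_force: 40.0
```

```bash
python3 - <<'E'
from h import *
s=read_state(); print({k:np.round(v,4) for k,v in s.items() if k in('t','tool_pos','orientation','force','opening')})
p,im,d=cam('wrist'); np.savez('w2.npz',im=im,d=d,**p); cv2.imwrite('pics/w2.png',im[:,:,::-1])
E
```

```text
{'t': np.float64(5.9), 'tool_pos': array([0.571 , 0.0204, 0.3067]), 'orientation': array([ 2.1963e+00,  2.2461e+00, -6.0000e-04]), 'force': array([-0.1912, -0.3714, -5.9439]), 'opening': np.float64(0.01)}
```

View pics/w2.png

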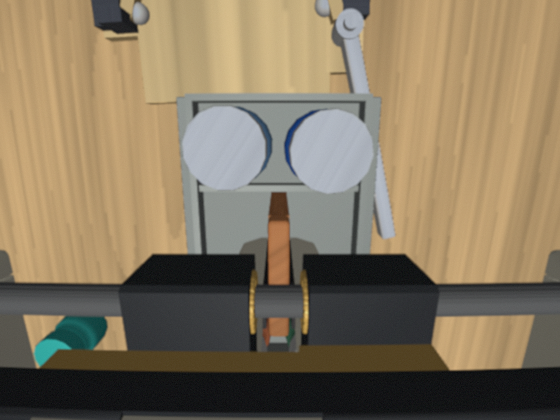

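Wrist view: the tray is held level and square to the tool, its front edge running from (184,97) to (378,97). The dock's front-left corner is at (149,102), the catches are near (140,13) and (323,5), and the keeper pin is at (349,23).

```bash
python3 - <<'E'
from h import *
Z=np.load('w2.npz'); im,d=Z['im'],Z['d']; p={k:Z[k] for k in('fx','fy','cx','cy','k1','rvec','tvec')}
for k in('fx','fy','cx','cy','k1'): p[k]=float(p[k])
f=lambda u,v,z:(world(p,None,u,v,z=z)[0]*1000).round(1)
print('pin',f(349,23,.046),'ballL',f(140,13,.018),'ballR',f(323,5,.018),'corner',f(149,102,.012),'barend',f(388,234,.038))
L=cv2.cvtColor(im,cv2.COLOR_RGB2LAB)[...,0].astype(float)
# left board side edge columns
P=[]
for v in range(45,98):
    g=L[v,137:165]; g=g[2:]-g[:-2]; k=g.argmax(); P.append((138+k,v))
P=np.array(P); q=world(p,None,P[:,0],P[:,1],z=.012)
a=cv2.fitLine((q[:,:2]*1000).astype(np.float32),cv2.DIST_HUBER,0,.5,.01).ravel(); print('left side',a.round(3),np.degrees(np.arctan2(a[1],a[0])))
# board front edge, visible left piece & tray front edge at tray underside+25?
P=[]
for u in range(152,176):
    g=L[92:112,u]; g=g[:-2]-g[2:]; P.append((u,93+g.argmax()))
P=np.array(P); q=world(p,None,P[:,0],P[:,1],z=.012); print('front',(q[[0,8,16,23]]*1000).round(1).tolist())
print(im[0:30:4,315:330:4].mean(2).round())
t=camera_params('top'); g=lambda u,v,z:(world(t,None,u,v,z=z)[0]*1000).round(1)
# crop for pins: 
T=np.load('top0.npz')['im']; c=cv2.resize(T[145:245,150:225],(600,800),interpolation=cv2.INTER_CUBIC)[:,:]
cv2.imwrite('pics/c.png',np.hstack([cv2.resize(c,(450,600)),cv2.resize(im[0:110,130:380],(350,154)).copy() if 0 else cv2.copyMakeBorder(cv2.resize(im[0:110,130:370],(350,160)),0,440,0,0,0)])[:,:,::-1])
E
```

```text
pin [616.8 162.6  46. ] ballL [459.  175.8  18. ] ballR [601.4 183.6  18. ] corner [459.5 109.4  12. ] barend [663.1   5.7  38. ]
left side [ 6.3000e-02 -9.9800e-01  4.5487e+02  1.3385e+02] -86.39966
front [[462.0, 109.4, 12.0], [468.8, 109.5, 12.0], [475.7, 110.4, 12.0], [481.6, 110.5, 12.0]]
[[137. 159. 172. 159.]
 [129. 163. 174. 169.]
 [120. 154. 169. 172.]
 [151. 120. 146. 148.]
 [162. 150. 112. 122.]
 [162. 168. 168. 172.]
 [161. 168. 166. 170.]
 [163. 167. 167. 172.]]
```

View pics/c.png

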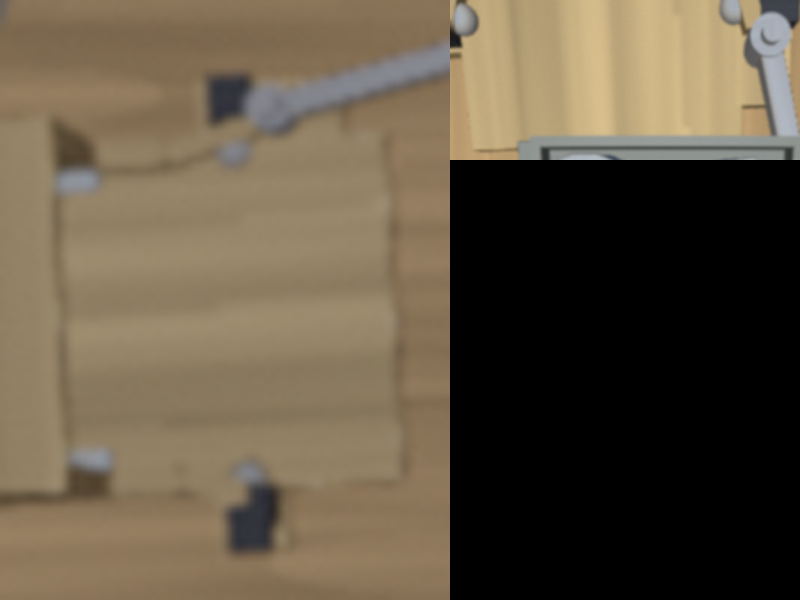

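Crop: in the top view the keeper pin is at about (195.0,162.8) px and the catches at (189,170.7) and (191.5,223.3). I'll triangulate and average these.

```bash
python3 - <<'E'
from h import *
t=camera_params('top'); g=lambda u,v,z:(world(t,None,u-.4,v-.4,z=z)[0]*1000)
pin,bR,bL=g(195,162.8,.046),g(189,170.7,.018),g(191.5,223.3,.018); print(pin,bR,bL)
for yaw in (92.8,93.2,93.6):
    a=np.radians(yaw); X=np.array([np.cos(a),np.sin(a)]); Y=np.array([-X[1],X[0]])
    print(yaw,'top pin',(pin[:2]+100*X+88*Y).round(1),'top balls',((bR+bL)[:2]/2+79*X).round(1),
     'w pin',(np.array([616.8,162.6])+100*X+88*Y).round(1),'w balls',(np.array([530.2,179.7])+79*X).round(1))
print('balls dir',np.degrees(np.arctan2((bL-bR)[1],(bL-bR)[0]))+270, np.degrees(np.arctan2(-7.8,-142.4))-90+360)
a=np.radians(93.1); X=np.array([np.cos(a),np.sin(a)])
O=np.array([524.8,259.0]); P=O-X*170; print(P, goal([P[0]/1e3,P[1]/1e3,.267],a))
print(X)
E
```

```text
[617.92193748 163.23604057  46.        ] [601.15849328 184.19622244  18.        ] [459.971082   176.44875724  18.        ]
92.8 top pin [525.1 258.8] top balls [526.7 259.2] w pin [524.  258.2] w balls [526.3 258.6]
93.2 top pin [524.5 258.2] top balls [526.2 259.2] w pin [523.4 257.5] w balls [525.8 258.6]
93.6 top pin [523.8 257.5] top balls [525.6 259.2] w pin [522.7 256.9] w balls [525.2 258.5]
balls dir 93.14087718858687 93.13525931632029
[533.99339821  89.24876604] (array([ 69.8, -35.5,  39.7]), array([-0.0001,  0.0003, -0.0321]))
[-0.05407881  0.99853667]
```

Emit:
servo_tool:
  increments:
    - {"slide": [3,-2,0],"dr": [0,0,-0.004],"jaw": 1}
    - {"slide": [12,-6,0],"dr": [0,0,-0.01],"jaw": 1}
    - {"slide": [26,-13,0],"dr": [0,0,-0.02],"jaw": 1}
    - {"slide": [42,-22,0],"dr": [0,0,-0.032],"jaw": 1}
    - {"slide": [56,-30,0],"dr": [0,0,-0.032],"jaw": 1}
    - {"slide": [65,-34,0],"dr": [0,0,-0.032],"jaw": 1}
    - {"slide": [69,-35,5],"dr": [0,0,-0.032],"jaw": 1}
    - {"slide": [69.5,-35,16],"dr": [0,0,-0.032],"jaw": 1}
    - {"slide": [69.5,-35,30],"dr": [0,0,-0.032],"jaw": 1}
    - {"slide": [69.5,-35,42],"dr": [0,0,-0.032],"jaw": 1}
    - {"slide": [69.5,-35,48],"dr": [0,0,-0.032],"jaw": 1}
    - {"slide": [69.5,-35,50],"dr": [0,0,-0.032],"jaw": 1}
    - {"slide": [69.5,-35,50],"dr": [0,0,-0.032],"jaw": 1}
    - {"slide": [69.5,-35,50],"dr": [0,0,-0.032],"jaw": 1}

```text
t: 7.35
tool_pos: [0.5348, 0.0897, 0.2573]
orientation: [2.159, 2.281, 0.001]
force: [1.0, 0.1, -5.8]
opening: 0.0096
gripper_force: 40.0
```

```bash
cat >> h.py <<'E'
A=np.radians(93.1); O=np.array([.5252,.2587])
X=np.array([np.cos(A),np.sin(A)]); Y=np.array([-X[1],X[0]])
def dock(pos): q=np.array(pos[:2])-O; return np.round(np.r_[q@X,q@Y,pos[2]]*1000,1)
def und(x,y,z): return np.r_[O+X*x/1e3+Y*y/1e3,z/1e3]
def st():
    s=read_state(); print('t',s['t'],'dock tcp',dock(s['tool_pos']),'F',np.round(s['force'],1),'M',np.round(s['wrist_torque'],2),'open',round(float(s['opening']),4)); return s
E
python3 - <<'E'
from h import *
s=st(); print(goal(und(-150,0,241),A,s),goal(und(-85,0,241),A,s))
p,im,d=cam('wrist'); np.savez('w3.npz',im=im,d=d,**p); cv2.imwrite('pics/w3.png',im[:,:,::-1])
E
```

```text
t 7.35 dock tcp [-169.3   -0.4  257.3] F [ 1.   0.1 -5.8] M [-0.01 -0.07 -0.01] open 0.0096
(array([19.3, -0.4, 16.3]), array([ 0.0009, -0.    ,  0.0006])) (array([84.3, -0.4, 16.3]), array([ 0.0009, -0.    ,  0.0006]))
```

View pics/w3.png

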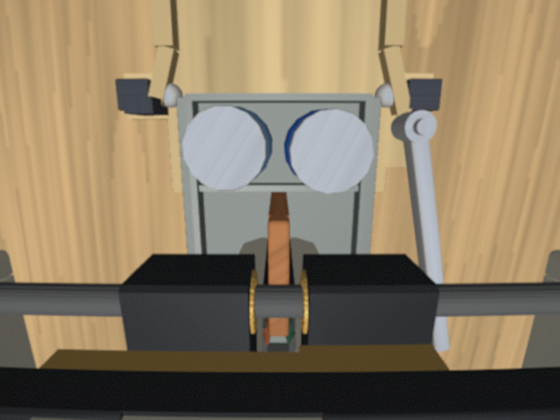

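Wrist view: the catches at (173,95) and (385,95) are symmetric about the tray (edges 178 to 380), so it is lined up. I'll lower it and slide it in.

Emit:
servo_tool:
  increments:
    - {"slide": [4,0,0],"dr": [0,0,0],"jaw": 1}
    - {"slide": [11,-0.4,2],"dr": [0,0,0],"jaw": 1}
    - {"slide": [17,-0.4,7],"dr": [0,0,0],"jaw": 1}
    - {"slide": [19,-0.4,12],"dr": [0,0,0],"jaw": 1}
    - {"slide": [19,-0.4,15],"dr": [0,0,0],"jaw": 1}
    - {"slide": [19,-0.4,16.5],"dr": [0,0,0],"jaw": 1}
    - {"slide": [21,-0.4,16.5],"dr": [0,0,0],"jaw": 1}
    - {"slide": [26,-0.4,16.5],"dr": [0,0,0],"jaw": 1}
    - {"slide": [33,-0.4,16.5],"dr": [0,0,0],"jaw": 1}
    - {"slide": [40,-0.4,16.5],"dr": [0,0,0],"jaw": 1}
    - {"slide": [47,-0.4,16.5],"dr": [0,0,0],"jaw": 1}
    - {"slide": [53,-0.4,16.5],"dr": [0,0,0],"jaw": 1}
    - {"slide": [56,-0.4,16.5],"dr": [0,0,0],"jaw": 1}
    - {"slide": [56,-0.4,16.5],"dr": [0,0,0],"jaw": 1}

```text
t: 8.8
tool_pos: [0.5309, 0.1462, 0.2402]
orientation: [-2.159, -2.282, 0.0]
force: [0.0, -0.0, -6.9]
opening: 0.0094
gripper_force: 40.0
```

```bash
python3 - <<'E'
from h import *
s=st(); print(goal(und(-85,0,240),A,s))
E
```

```text
t 8.8 dock tcp [-112.6    0.4  240.2] F [ 0.  -0.  -6.9] M [-0.08 -0.1  -0.  ] open 0.0094
(array([27.6,  0.5,  0.2]), array([-0.    , -0.    ,  0.0017]))
```

Emit:
servo_tool:
  increments:
    - {"slide": [3,0.3,0],"dr": [0,0,0],"jaw": 1}
    - {"slide": [9,0.3,0],"dr": [0,0,0],"jaw": 1}
    - {"slide": [15,0.3,0],"dr": [0,0,0],"jaw": 1}
    - {"slide": [21,0.3,0],"dr": [0,0,0],"jaw": 1}
    - {"slide": [25,0.3,0],"dr": [0,0,0],"jaw": 1}
    - {"slide": [27,0.3,0],"dr": [0,0,0],"jaw": 1}
    - {"slide": [27,0.3,0],"dr": [0,0,0],"jaw": 1}
    - {"slide": [27,0.3,0.6],"dr": [0,0,0],"jaw": 1}
    - {"slide": [27,0.3,1.2],"dr": [0,0,0],"jaw": 1}
    - {"slide": [27,0.3,1.2],"dr": [0,0,0],"jaw": 1}

```text
t: 9.8
tool_pos: [0.5298, 0.1725, 0.2391]
orientation: [2.16, 2.281, 0.0]
force: [0.3, -0.2, -5.5]
opening: 0.0098
gripper_force: 40.0
```

```bash
python3 - <<'E'
from h import *
s=st()
E
```

```text
t 9.8 dock tcp [-8.630e+01  1.000e-01  2.391e+02] F [ 0.3 -0.2 -5.5] M [-0.04 -0.04  0.03] open 0.0098
```

Emit:
servo_tool:
  increments:
    - {"slide": [0,0,0.7],"dr": [0,0,0],"jaw": 1}
    - {"slide": [0,0,0.8],"dr": [0,0,0],"jaw": 0.6}
    - {"slide": [0,0,0.8],"dr": [0,0,0],"jaw": 0.6}
    - {"slide": [0,0,0.8],"dr": [0,0,0],"jaw": 0.6}
    - {"slide": [0,0,0.8],"dr": [0,0,0],"jaw": 0.6}
    - {"slide": [0,0,-10],"dr": [0,0,0],"jaw": 0.6}
    - {"slide": [0,0,-35],"dr": [0,0,0],"jaw": 0.6}
    - {"slide": [0,0,-60],"dr": [0,0,0],"jaw": 0.6}
    - {"slide": [0,0,-70],"dr": [0,0,0],"jaw": 0.8}
    - {"slide": [-30,0,-70],"dr": [0,0,0],"jaw": 1}
    - {"slide": [-65,0,-70],"dr": [0,0,0],"jaw": 1}
    - {"slide": [-100,0,-70],"dr": [0,0,0],"jaw": 1}
    - {"slide": [-125,0,-70],"dr": [0,0,0],"jaw": 1}
    - {"slide": [-130,0,-70],"dr": [0,0,0],"jaw": 1}
    - {"slide": [-130,0,-70],"dr": [0,0,0],"jaw": 1}

```text
t: 11.3
tool_pos: [0.5369, 0.0423, 0.309]
orientation: [-2.161, -2.28, -0.0]
force: [0.0, 1.4, 0.0]
opening: 0.0002
gripper_force: 0.0
```

```bash
python3 - <<'E'
from h import *
s=st(); print(goal(und(-205,0,208),A,s))
p,im,d=cam('wrist'); W=cloud(p,d); q=(W[...,:2]-O); dx=q@X*1000; dy=q@Y*1000; z=W[...,2]*1000
h=(z>80)&(z<92)&(abs(dy)<12)&(dx<-40)&(dx>-130); print('handle',h.sum(),np.median(dx[h]),dx[h].min(),dx[h].max(),dy[h].mean())
m=((z>64)&(z<77)&(dx<-10)&(abs(dy)<60)).astype(np.uint8); n,l,stt,c=cv2.connectedComponentsWithStats(m)
for i in range(1,n):
    if stt[i,4]>150: print('lid',stt[i,4],dx[l==i].mean(),dy[l==i].mean(),z[l==i].mean())
pn=(z>40)&(z<52)&(abs(dy)<54)&(dx<-160)&(dx>-190); print('panel',pn.sum(),dx[pn].mean(),np.polyfit(dy[pn],dx[pn],1))
cv2.imwrite('pics/w4.png',im[:,:,::-1])
E
```

```text
t 11.3 dock tcp [-216.7    0.   309. ] F [0.  1.4 0. ] M [-0.06 -0.08 -0.02] open 0.0002
(array([ 11.7,   0. , 101. ]), array([-0.0001, -0.0002, -0.0009]))
handle 1334 -95.93678400196339 -118.25856322707966 -74.06369581954355 0.49977815999381653
lid 2734 -148.3250016394827 -25.360008056641846 70.51931165360463
lid 2731 -148.36224343687843 27.168640062929573 70.49488371449486
panel 869 -174.8574919701725 [ 1.12281286e-03 -1.74857177e+02]
```

View pics/w4.png

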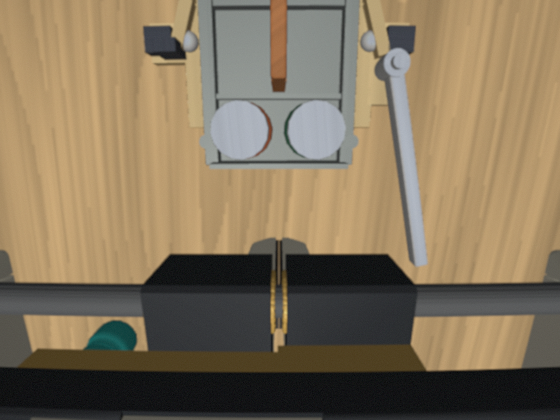

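Wrist view: the tray is straight in the dock mouth, panel edge at (280,164), rear lids at (240,129) and (316,129), all upright. I'll go down behind the panel and push.

Emit:
servo_tool:
  increments:
    - {"slide": [10,0,30],"dr": [0,0,0],"jaw": 1}
    - {"slide": [11,0,65],"dr": [0,0,0],"jaw": 1}
    - {"slide": [11,0,90],"dr": [0,0,0],"jaw": 1}
    - {"slide": [11,0,101],"dr": [0,0,0],"jaw": 1}
    - {"slide": [14,0,101],"dr": [0,0,0],"jaw": 1}
    - {"slide": [20,0,101],"dr": [0,0,0],"jaw": 1}
    - {"slide": [26,0,101],"dr": [0,0,0],"jaw": 1}
    - {"slide": [32,0,101],"dr": [0,0,0],"jaw": 1}
    - {"slide": [38,0,101],"dr": [0,0,0],"jaw": 1}
    - {"slide": [45,0,101],"dr": [0,0,0],"jaw": 1}
    - {"slide": [52,0,101],"dr": [0,0,0],"jaw": 1}
    - {"slide": [59,0,101],"dr": [0,0,0],"jaw": 1}
    - {"slide": [66,0,101],"dr": [0,0,0],"jaw": 1}
    - {"slide": [73,0,101],"dr": [0,0,0],"jaw": 1}
    - {"slide": [80,0,101],"dr": [0,0,0],"jaw": 1}
    - {"slide": [86,0,101],"dr": [0,0,0],"jaw": 1}
    - {"slide": [90,0,101],"dr": [0,0,0],"jaw": 1}
    - {"slide": [92,0,101],"dr": [0,0,0],"jaw": 1}
    - {"slide": [92,0,101],"dr": [0,0,0],"jaw": 1}

```text
t: 13.25
tool_pos: [0.5328, 0.1348, 0.2099]
orientation: [2.157, 2.28, 0.003]
force: [-0.2, -5.0, 3.9]
opening: 0.0005
gripper_force: 2.3
```

```bash
python3 - <<'E'
from h import *
s=st(); print(goal(und(-97.5,0,208),A,s))
E
```

```text
t 13.25 dock tcp [-124.1   -0.9  209.9] F [-0.2 -5.   3.9] M [-0.79 -0.14  0.  ] open 0.0005
(array([26.6, -0.9,  1.9]), array([0.0033, 0.0011, 0.0011]))
```

Emit:
servo_tool:
  increments:
    - {"slide": [3,-0.5,0],"dr": [0,0,0],"jaw": 1}
    - {"slide": [6,-0.5,0],"dr": [0,0,0],"jaw": 1}
    - {"slide": [9,-0.5,0],"dr": [0,0,0],"jaw": 1}
    - {"slide": [12,-0.5,0],"dr": [0,0,0],"jaw": 1}
    - {"slide": [14,-0.5,0],"dr": [0,0,0],"jaw": 1}
    - {"slide": [16,-0.5,0],"dr": [0,0,0],"jaw": 1}
    - {"slide": [18,-0.5,0],"dr": [0,0,0],"jaw": 1}
    - {"slide": [20,-0.5,0],"dr": [0,0,0],"jaw": 1}
    - {"slide": [22,-0.5,0],"dr": [0,0,0],"jaw": 1}
    - {"slide": [24,-0.5,0],"dr": [0,0,0],"jaw": 1}
    - {"slide": [26,-0.5,0],"dr": [0,0,0],"jaw": 1}
    - {"slide": [26,-0.5,0],"dr": [0,0,0],"jaw": 1}

```text
t: 14.45
tool_pos: [0.531, 0.1607, 0.2098]
orientation: [2.158, 2.279, 0.004]
force: [3.7, -4.8, 1.9]
opening: 0.0004
gripper_force: 2.1
```

```bash
python3 - <<'E'
from h import *
s=st()
E
```

```text
t 14.45 dock tcp [-98.2  -0.5 209.8] F [ 3.7 -4.8  1.9] M [-0.68 -0.37 -0.  ] open 0.0004
```

Emit:
servo_tool:
  increments:
    - {"slide": [1,0,0],"dr": [0,0,0],"jaw": 1}
    - {"slide": [2,0,0],"dr": [0,0,0],"jaw": 1}
    - {"slide": [2,0,0],"dr": [0,0,0],"jaw": 1}

```text
t: 14.75
tool_pos: [0.5309, 0.1615, 0.2097]
orientation: [2.157, 2.278, 0.0]
force: [2.1, -12.7, 6.9]
opening: 0.0004
gripper_force: 6.5
```

```bash
python3 - <<'E'
from h import *
s=st()
E
```

```text
t 14.75 dock tcp [-97.4  -0.5 209.7] F [  2.1 -12.7   6.9] M [-2.16 -0.35  0.02] open 0.0004
```

Emit:
servo_tool:
  increments:
    - {"slide": [1,0,0],"dr": [0,0,0],"jaw": 1}
    - {"slide": [2,0,0],"dr": [0,0,0],"jaw": 1}
    - {"slide": [2,0,0],"dr": [0,0,0],"jaw": 1}

```text
t: 15.05
tool_pos: [0.531, 0.1621, 0.2098]
orientation: [2.156, 2.277, -0.003]
force: [1.3, -22.5, 9.6]
opening: 0.0005
gripper_force: 11.2
```

```bash
python3 - <<'E'
from h import *
s=st()
E
```

```text
t 15.05 dock tcp [-96.8  -0.6 209.8] F [  1.3 -22.5   9.6] M [-3.71 -0.3  -0.01] open 0.0005
```

The tray is against the backstop: 22 N with 0.6 mm of travel, finger at -97 mm. I'll back off, and a script works out the keeper sweep.

Emit:
servo_tool:
  increments:
    - {"slide": [-15,0,0],"dr": [0,0,0],"jaw": 1}
    - {"slide": [-40,0,-15],"dr": [0,0,0],"jaw": 1}
    - {"slide": [-70,0,-50],"dr": [0,0,0],"jaw": 1}
    - {"slide": [-100,0,-80],"dr": [0,0,0],"jaw": 1}
    - {"slide": [-118,40,-90],"dr": [0,0,0],"jaw": 1}
    - {"slide": [-118,85,-90],"dr": [0,0,0],"jaw": 1}
    - {"slide": [-118,130,-90],"dr": [0,0,0],"jaw": 1}
    - {"slide": [-118,160,-90],"dr": [0,0,0],"jaw": 1}
    - {"slide": [-118,160,-90],"dr": [0,0,0],"jaw": 1}
    - {"slide": [-118,160,-90],"dr": [0,0,0],"jaw": 1}

```text
t: 16.05
tool_pos: [0.6958, 0.0559, 0.2971]
orientation: [-2.158, -2.281, 0.001]
force: [-0.5, 0.6, -0.8]
opening: 0.0005
gripper_force: 0.0
```

```bash
python3 - <<'E'
from h import *
s=st(); S=dock(s['tool_pos']); print(goal(und(-213,-160,206),A,s))
p,im,d=cam('wrist'); W=cloud(p,d); q=(W[...,:2]-O); dx=q@X*1000; dy=q@Y*1000; z=W[...,2]*1000
pn=(z>40)&(z<52)&(abs(dy)<50)&(dx<-70)&(dx>-130); print('panel',pn.sum(),dx[pn].mean() if pn.any() else '')
b=(z>30)&(z<44)&(dy<-80)&(dy>-140)&(dx<-120)&(dx>-260); 
if b.sum()>50:
    f=np.polyfit(dx[b],dy[b],1); print('bar',b.sum(),f,'theta',np.pi/2+np.arctan(f[0]), 'at pin',np.polyval(f,-100))
cv2.imwrite('pics/w5.png',im[:,:,::-1])
pr=np.array([-213,-160.])
for th in np.linspace(1.79,0,20):
    c=np.array([-100,-88])+125*np.array([-np.sin(th),np.cos(th)])-np.array([np.cos(th),np.sin(th)])*(6+7.5*abs(np.cos(th))+17.5*abs(np.sin(th)))
    print(round(th,2),c.round(1),'rel',(c-pr).round(0)*[1,-1])
E
```

```text
t 16.05 dock tcp [-211.7 -159.4  297.1] F [-0.5  0.6 -0.8] M [-0.08 -0.09  0.04] open 0.0005
(array([-1.4,  0.8, 91.1]), array([-0.0017, -0.0006,  0.0012]))
panel 2061 -81.76442105840404
bar 2646 [  0.22776847 -66.40963677] theta 1.79474427567925 at pin -89.18648423417466
1.79 [-216.6 -139.3] rel [ -4. -21.]
1.7 [-221.  -127.7] rel [ -8. -32.]
1.6 [-224.2 -115.6] rel [-11. -44.]
1.51 [-226.3 -104. ] rel [-13. -56.]
1.41 [-227.3  -92.5] rel [-14. -67.]
1.32 [-227.2  -80.9] rel [-14. -79.]
1.22 [-226.1  -69.1] rel [-13. -91.]
1.13 [-223.7  -57.4] rel [ -11. -103.]
1.04 [-220.2  -45.7] rel [  -7. -114.]
0.94 [-215.5  -34.4] rel [  -3. -126.]
0.85 [-209.7  -23.4] rel [   3. -137.]
0.75 [-202.6  -12.9] rel [  10. -147.]
0.66 [-194.5   -3.1] rel [  19. -157.]
0.57 [-185.3    5.9] rel [  28. -166.]
0.47 [-175.1   14. ] rel [  38. -174.]
0.38 [-164.    21.1] rel [  49. -181.]
0.28 [-152.2   27. ] rel [  61. -187.]
0.19 [-139.8   31.7] rel [  73. -192.]
0.09 [-126.8   35. ] rel [  86. -195.]
0.0 [-113.5   37. ] rel [ 100. -197.]
```

View pics/w5.png

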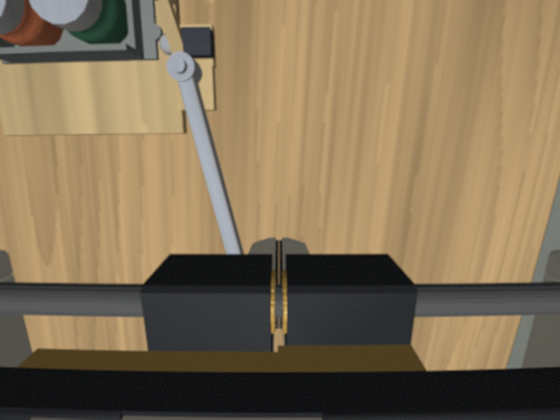

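Wrist view: the tray is home and the keeper bar runs from its pin at (181,66) to (238,250), beside the closed fingers on the closing side. I'll go down and sweep.

Emit:
servo_tool:
  increments:
    - {"slide": [-1,1,40],"dr": [0,0,0],"jaw": 1}
    - {"slide": [-1,1,75],"dr": [0,0,0],"jaw": 1}
    - {"slide": [-1,1,91],"dr": [0,0,0],"jaw": 1}
    - {"slide": [-1,1,91],"dr": [0,0,0],"jaw": 1}
    - {"slide": [-1,1,91],"dr": [0,0,0],"jaw": 1}

```text
t: 16.6
tool_pos: [0.6971, 0.0548, 0.2086]
orientation: [2.159, 2.281, 0.001]
force: [0.6, -0.7, 0.3]
opening: 0.0008
gripper_force: 0.0
```

Emit:
servo_tool:
  increments:
    - {"slide": [-2,-10,0],"dr": [0,0,0],"jaw": 1}
    - {"slide": [-4,-21,0],"dr": [0,0,0],"jaw": 1}
    - {"slide": [-8,-32,0],"dr": [0,0,0],"jaw": 1}
    - {"slide": [-11,-44,0],"dr": [0,0,0],"jaw": 1}
    - {"slide": [-13,-56,0],"dr": [0,0,0],"jaw": 1}
    - {"slide": [-14,-67,0],"dr": [0,0,0],"jaw": 1}
    - {"slide": [-14,-79,0],"dr": [0,0,0],"jaw": 1}
    - {"slide": [-13,-91,0],"dr": [0,0,0],"jaw": 1}
    - {"slide": [-11,-103,0],"dr": [0,0,0],"jaw": 1}
    - {"slide": [-7,-114,0],"dr": [0,0,0],"jaw": 1}
    - {"slide": [-3,-126,0],"dr": [0,0,0],"jaw": 1}
    - {"slide": [3,-137,0],"dr": [0,0,0],"jaw": 1}
    - {"slide": [10,-147,0],"dr": [0,0,0],"jaw": 1}
    - {"slide": [19,-157,0],"dr": [0,0,0],"jaw": 1}
    - {"slide": [28,-166,0],"dr": [0,0,0],"jaw": 1}
    - {"slide": [38,-174,0],"dr": [0,0,0],"jaw": 1}
    - {"slide": [49,-181,0],"dr": [0,0,0],"jaw": 1}
    - {"slide": [61,-187,0],"dr": [0,0,0],"jaw": 1}
    - {"slide": [73,-192,0],"dr": [0,0,0],"jaw": 1}
    - {"slide": [82,-195,0],"dr": [0,0,0],"jaw": 1}

```text
t: 18.6
tool_pos: [0.4971, 0.1271, 0.2068]
orientation: [-2.159, -2.282, 0.001]
force: [1.4, -0.6, 0.3]
opening: 0.0004
gripper_force: 0.5
```

```bash
python3 - <<'E'
from h import *
s=st(); print(goal(und(-113.5,37,206),A,s))
p,im,d=cam('wrist'); cv2.imwrite('pics/w6.png',im[:,:,::-1])
W=cloud(p,d); q=(W[...,:2]-O); dx=q@X*1000; dy=q@Y*1000; z=W[...,2]*1000
b=(z>30)&(z<44)&(dy>-70)&(dy<90)&(dx<-93)&(dx>-180)
f=np.polyfit(dy[b],dx[b],1); print('bar',b.sum(),f,'theta',-np.arctan(f[0]),'at pin',np.polyval(f,-88))
E
```

```text
t 18.6 dock tcp [-129.9   35.1  206.8] F [ 1.4 -0.6  0.3] M [-0.18 -0.28  0.01] open 0.0004
(array([16.4, -1.8,  0.8]), array([-0.0006, -0.    ,  0.0015]))
bar 7949 [  -0.12493881 -108.62930514] theta 0.12429474131292005 at pin -97.6346902342147
```

The bar is at about 0.12 rad, so I'll push it on to the stop.

Emit:
servo_tool:
  increments:
    - {"slide": [4,-1,0],"dr": [0,0,0],"jaw": 1}
    - {"slide": [8,-1.5,0],"dr": [0,0,0],"jaw": 1}
    - {"slide": [12,-2,0],"dr": [0,0,0],"jaw": 1}
    - {"slide": [15,-2,0],"dr": [0,0,0],"jaw": 1}
    - {"slide": [17,-2,0],"dr": [0,0,0],"jaw": 1}
    - {"slide": [18,-2,0],"dr": [0,0,0],"jaw": 1}
    - {"slide": [19,-2,0],"dr": [0,0,0],"jaw": 1}
    - {"slide": [19,-2,0],"dr": [0,0,0],"jaw": 1}

```text
t: 19.45
tool_pos: [0.4948, 0.1435, 0.2069]
orientation: [2.159, 2.28, -0.004]
force: [-1.2, -9.2, 1.5]
opening: 0.0006
gripper_force: 4.6
```

```bash
python3 - <<'E'
from h import *
s=st()
E
```

```text
t 19.45 dock tcp [-113.3   36.6  206.9] F [-1.2 -9.2  1.5] M [-1.64  0.02  0.02] open 0.0006
```

Emit:
servo_tool:
  increments:
    - {"slide": [1,0,0],"dr": [0,0,0],"jaw": 1}
    - {"slide": [1,0,0],"dr": [0,0,0],"jaw": 1}
    - {"slide": [-12,0,0],"dr": [0,0,0],"jaw": 1}
    - {"slide": [-40,0,-15],"dr": [0,0,0],"jaw": 1}
    - {"slide": [-80,0,-50],"dr": [0,0,0],"jaw": 1}
    - {"slide": [-120,0,-90],"dr": [0,0,0],"jaw": 1}
    - {"slide": [-140,0,-120],"dr": [0,0,0],"jaw": 1}
    - {"slide": [-140,0,-120],"dr": [0,0,0],"jaw": 1}
    - {"slide": [-140,0,-120],"dr": [0,0,0],"jaw": 1}
    - {"slide": [-140,0,-120],"dr": [0,0,0],"jaw": 1}

```text
t: 20.45
tool_pos: [0.502, 0.0053, 0.3257]
orientation: [-2.158, -2.281, 0.001]
force: [0.2, 0.1, -0.1]
opening: 0.0009
gripper_force: 0.0
```

```bash
python3 - <<'E'
from h import *
s=st()
p,im,d=cam('wrist'); W=cloud(p,d); q=(W[...,:2]-O); dx=q@X*1000; dy=q@Y*1000; z=W[...,2]*1000
b=(z>32)&(z<41)&(dy>-70)&(dy<80)&(dx<-93)&(dx>-160)
f=np.polyfit(dy[b],dx[b],1); print('bar',b.sum(),f,'theta',-np.arctan(f[0]),'at pin',np.polyval(f,-88))
pn=(z>43)&(z<51)&(abs(dy)<50)&(dx<-80)&(dx>-99); print('panel',pn.sum(),dx[pn].mean(),dx[pn].min())
m=((z>64)&(z<77)&(dx<-20)&(abs(dy)<60)).astype(np.uint8); n,l,stt,c=cv2.connectedComponentsWithStats(m)
for i in range(1,n):
    if stt[i,4]>150: print('lid',stt[i,4],dx[l==i].mean(),dy[l==i].mean(),z[l==i].mean())
cv2.imwrite('pics/w7.png',im[:,:,::-1])
E
```

```text
t 20.45 dock tcp [-251.8   36.9  325.7] F [ 0.2  0.1 -0.1] M [-0.06 -0.15 -0.04] open 0.0009
bar 3385 [-6.56937104e-04 -9.97143424e+01] theta 0.0006569370095250545 at pin -99.65653197097667
panel 345 -88.83109500878635 -89.97308497975214
```

View pics/w7.png

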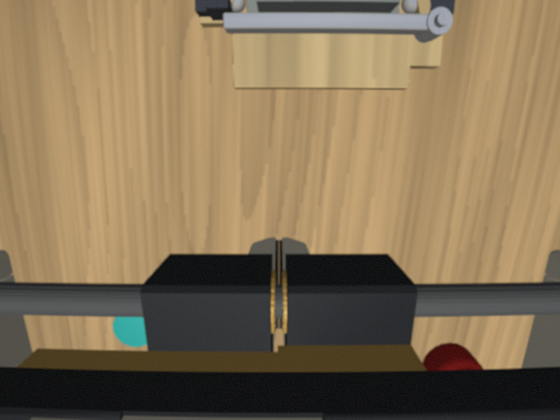

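The keeper runs from its pin at (440,20) to (225,22), straight across the mouth at θ ≈ 0. The panel is at -90 mm, so the tray is home. Handing in.

```bash
python3 -c "
from plant import *
print(close_job())"
```

```text
the job is handed in; nothing more can be done
None
```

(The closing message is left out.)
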